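Free the pawl of a sample lift with the release rod and let the platform down

TASK

Take the orange-handled release rod from its white cradle, slip its steel end under the roller of the red pawl on the sample lift, and gently flick the pawl up and hold it off with the rod until the platform with its oil bottle has sunk all the way down. Then draw the rod out so that the pawl drops back, lay the rod back in its cradle and let go. Touch the lift only with the rod and never force it, keep the bottle standing on the platform, and leave everything else on the bench where it is.

Things in the scene. Friction and masses are not known exactly. Their poses are not given: they have to be found in the camera images.
- lift: Ratchet sample lift, fixed: grey base 150 x 130 x 15 mm, teal housing 150 mm high, aluminium toothed post under a grey 110 x 110 mm platform. Origin: centre of the base's underside, on the post's axis; z up; -x points to the side where the red pawl and a steel ledge stick out. No part of it may be touched by the robot itself; more than 10 N from the rod damages it.
- ledge (a point): Middle of the outer (-x) edge of the fixed steel ledge's top face: x=-110, y=0, z=86 mm in the lift's frame. The ledge runs level from x=-110 to -32 mm, 52 mm wide. The rod goes in level between it and the roller, along the lift's +x, its end at x=-70 to -60 mm (the roller's axis is at x=-85, housing plates begin at -38 mm).
- pawl_pin (a point): Middle of the pawl's hinge pin (along the lift's y), x=-24, z=125 mm in the lift's frame. The red pawl's tail runs level from it to -x; 61 mm out hangs the roller in a steel fork, a bare steel pin 12 mm in diameter, 26 mm long along y. The roller's height is set differently each time and is not measured: its underside is 12 to 28 mm above the ledge at rest. Feel for it with the rod.
- tail (a point): Top of the tail over the roller when the pawl is at rest: x=-85, y=0, z=128 mm in the lift's frame. Pushed up at the roller, the pawl resists with 3 to 6 N (spring, and friction under load); the hook clears the teeth when the roller is 10 mm above rest, a rigid stop ends the travel at 11.7 mm: there the force rises sharply. Let go, it springs back.
- carriage (a joint): How far the platform has sunk, m: 0 = up (start, hanging on the pawl), 0.060 = all the way down. With the pawl held off it sinks by its own weight on an oil damper, about 15 to 28 mm/s, 2 to 4 s in all; with the pawl let back too soon it catches at the next tooth (every 20 mm). Nothing needs to push it.
- platform (a point): Centre of the platform's top face, 223 mm above the bench at the start, 163 mm when down. Four low steel tabs around it keep the bottle's foot in place.
- sample: Amber oil bottle with black cap standing loose on the platform, 60 mm diameter, 140 mm high, about 0.3 kg; origin at the centre of its underside.
- rod: Release rod, 90 g. Origin: middle of the orange handle, on the axis; +x along the rod to its working end. Handle: square bar x=-30 to 30 mm, 14 mm wide (y), 24 mm high (z). Steel shaft 8 mm in diameter to x=90 mm (working end), stub to x=-75 mm. It lies level in the cradle, flat sides upright: take it from above by the 14 mm sides, and grip firmly (60 N or more), as the far end is loaded.
- rod_tip (a point): Centre of the working end's face, on the rod's axis, 90 mm from the rod's origin.
- cradle: White rod cradle, fixed: base 160 x 70 x 6 mm, two forks 6 mm thick at x=-55 and x=65 mm with upward-open 90 degree V notches 40 mm wide at the top, 70 mm high. Origin: centre of the underside; x along the rod, +x towards its working end.
- cradle_seat (a point): Where the rod's origin is when it lies home in the V notches: above the cradle's origin, 55.7 mm above the bench.
- oil_a: Bystander: amber oil bottle, black cap, 56 mm diameter, 150 mm high; origin under its foot.
- oil_b: Bystander: as oil_a.
- oil_c: Bystander: as oil_a.
- reagent: Bystander: dark brown bottle with red cap, 68 mm diameter, 140 mm high; origin under its foot.
- beaker: Bystander: glass beaker, 68 mm diameter, 80 mm high; origin under its foot.
- spatula: Bystander: spatula, 180 mm long, lying flat near the robot.
- dish: Bystander: white dish, 80 mm diameter, 20 mm high; origin under its foot.
Mind the look-alikes: they are no part of the job. What is shaped like the sample but blue is not meant.

How it is judged:
By the outcome, as a careful person would: the job done as asked, in the order asked, and still so for the second after the job is handed in, with the robot touching nothing.
It also fails if it takes over 64 s, if anything falls off the work surface, if the arm or the gripper's body presses on something with over 40 N, if the wrist force passes 120 N, or if a joint passes its speed limit or range.

ROBOT

A 6-joint arm with a two-finger parallel gripper is mounted at the origin on the work surface. World frame = base frame: x ahead of the robot, y to its left, z up, the work surface at z = 0. Lengths are in m, angles in degrees, forces in N, time in s.
With the tool pointing down it reaches from about 0.375 to 0.75 m from the base axis. Payload 9 kg.
Tool frame: the origin (TCP) lies where the fingers leave the gripper's body, on its centre line; the fingertips stand 73 mm ahead of it and the grasp point (between the pads) lies 54 mm ahead of it (robot.tip_reach is the distance from the TCP to the fingertips, in m); z points along the fingers, y is the line along which they close (so a half turn about z gives the same grasp; the last joint's range is limited). The gripper opens to 85 mm and grips with 20 to 120 N. Pads are 22 mm wide; open, the fingers measure 114 mm over their backs; the gripper's body (76 mm by 85 mm) begins 54 mm behind the grasp point. The pads swing forward as they close: fully open they stand 13 mm farther back than shut.
Start: joints at [57.714, 5.964, 5.575, 89.605, 0, 77.527], TCP at [0.203, 0.565, 0.304] pointing down, gripper open.
Joint ranges: [-171.21, 171.21], [-48.23, 106.86], [-62.78, 66.21], [-105.2, 120.99], [-86.42, 89.51], [-180, 180]. Speed limits (degrees/s): [127.2, 127.2, 147.25, 180, 180, 180].

INTERFACE

Orientations are given as [roll, pitch, yaw] about the fixed x, y, z axes, in that order (R = Rz(yaw) Ry(pitch) Rx(roll)).
In Python, from plant import robot gives the robot as it stands. Calls block until the motion is done:
- robot.move_pose(position, orientation): joint-space move of the TCP to a pose.
- robot.line_to(position, vel=0.15, rotation=None, guard=None): straight line of the TCP; rotation=None keeps the orientation; vel is the mean speed in m/s. With guard (N) it stops when the force on the tool has changed by that much, and returns True; else False.
- robot.goto_joints(angles): joint-space move.
- robot.set_gripper(opening): finger opening in m; the grip force is fixed at half the most; returns when the fingers have stopped.
- robot.pause(seconds).
- robot.ik(position, orientation): joint angles nearest the present ones, or None.
- robot.observe(): the state.
- robot.grab_frame(name): name is "scene" or "top" or "wrist"; returns the picture (480x640x3 uint8, blue, green, red); there is no depth.
- robot.get_calibration(name): a dict with "vertical_fov" (degrees; the focal length in pixels is half the picture's height over the tangent of half this angle, whatever the lens; pixels are square), "cx", "cy" (the principal point, pixels), "rvec" (rotation vector, rad) and "tvec" (3), from world to camera coordinates, as OpenCV has them. Camera axes: x right, y down, z forward; pixel columns grow to the right and rows downward; lengths in m; the calibration is good to about 2 mm. A picture is of the moment at which its call begins: read the wrist's pose just before it. get_calibration takes no time and is no camera call; for the wrist camera it gives the pose at the moment of the call.
A pose or a line that the arm cannot do raises robot.IKError and nothing moves.
- robot.job_done(): hands the job in; it is judged then, once.
The state is a dict: "time": time; "q": joint angles; "qvel": joint speeds; "joint_torque": joint torques, N m; "tool_pos": TCP position; "tcp_rot": TCP orientation; "ft_force": force on the tool from outside, world axes, zero at the start; "torque": the same for the moment, N m; "gripper_width": finger opening in m; "gripper_force": force on a finger pad.
Only numpy, scipy, OpenCV 4.12 (cv2) and the standard library are available. Lean on these libraries where they do the work, as an engineer would, in place of code of your own. Each camera call takes 0.05 s, during which the arm holds its last target. There are 200 camera calls.

## Working session

There is one attempt and no reset: what is moved stays moved. The work goes in short steps, each a Python script; the robot and the scene stay as the last script left them, time stands still between calls to the robot, and variables do not carry over. Pictures are saved under pics/ and viewed, at most 10 in all, crops included, and the job is handed in when it is done.

```bash
mkdir -p pics; ls
python3 - <<'E'
from plant import robot
import cv2
for n in ("scene","top"):
    cv2.imwrite(f"pics/{n}0.png",robot.grab_frame(n)); c=robot.get_calibration(n); print(n,c)
s=robot.observe();print(s)
E
```

```text
pics
scene {'vertical_fov': 45.967652206803976, 'cx': 322.72062763875675, 'cy': 245.19490826263146, 'rvec': array([ 2.37786125,  0.84491471, -0.29837716]), 'tvec': array([-0.45769024, -0.1907504 ,  1.605604  ])}
top {'vertical_fov': 54.797183942072266, 'cx': 326.22534872676704, 'cy': 235.19904458964822, 'rvec': array([ 2.18836469, -2.17179379,  0.02079047]), 'tvec': array([0.03374896, 0.58882842, 1.02034889])}
{'time': 0.1, 'q': array([5.77129880e+01, 5.99551951e+00, 5.53165591e+00, 8.96056659e+01,
       1.78765744e-03, 7.75229293e+01]), 'qvel': array([ 0.11075225, -0.08652777,  0.0570242 ,  0.01507127, -0.00931112,
        0.0455919 ]), 'joint_torque': array([ 7.33934809e-03, -5.58209252e+01,  5.04717207e+01,  1.30731994e-02,
       -2.41094476e-04,  2.47802154e-05]), 'tool_pos': array([0.20324305, 0.56429721, 0.3031981 ]), 'tcp_rot': array([-1.79932499e+02, -1.67672047e-02,  1.60190048e+02]), 'ft_force': array([ 0.93354777,  0.35797806, -0.65647364]), 'torque': array([-0.00072829,  0.04776606, -0.0342223 ]), 'gripper_force': 0.0, 'gripper_width': 0.0859404455775464}
```

View pics/scene0.png

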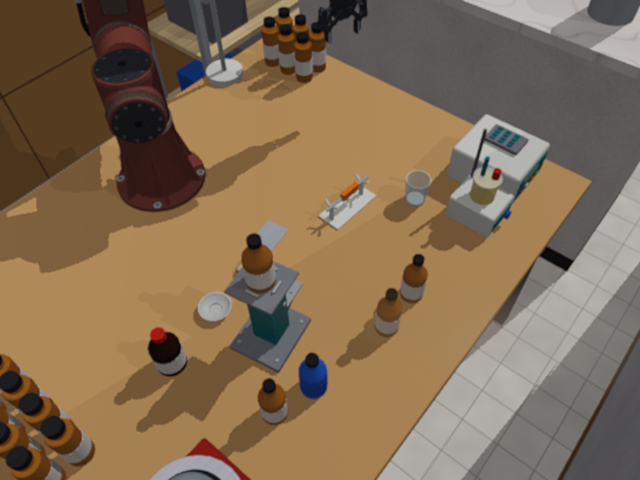

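View pics/top0.png

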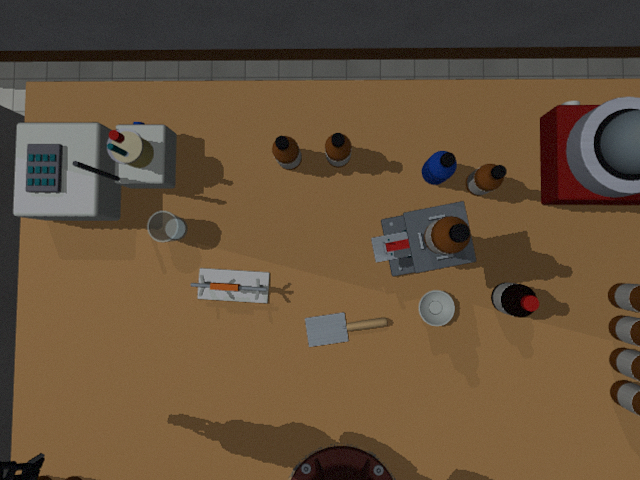

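Orange-handled rod: top (224,287). Look-alikes: the spatula's wooden handle (365,325), and the pen-like stirrer at (97,170). Lift's red pawl at (397,245). Look-alikes there: the red caps (117,135) and (530,303) and the red hotplate (575,150). The blue bottle (438,168) isn't meant. I choose the rod at (224,287) and check it in a close crop.

```bash
cat > h.py <<'E'
import numpy as np, cv2
from scipy.spatial.transform import Rotation as Ro
def ray(c,uv):
    f=240/np.tan(np.radians(c["vertical_fov"]/2)); R=cv2.Rodrigues(np.array(c["rvec"]))[0]
    d=R.T@np.array([(uv[0]-c["cx"])/f,(uv[1]-c["cy"])/f,1.]); o=-R.T@np.array(c["tvec"]); return o,d
def onz(c,uv,z):
    o,d=ray(c,uv); return (o+d*(z-o[2])/d[2])[:2]
def proj(c,P):
    f=240/np.tan(np.radians(c["vertical_fov"]/2)); K=np.array([[f,0,c["cx"]],[0,f,c["cy"]],[0,0,1]])
    return cv2.projectPoints(np.atleast_2d(P).astype(float),c["rvec"],c["tvec"],K,None)[0][:,0]
def mask(im,lo,hi):
    return cv2.inRange(cv2.cvtColor(im,cv2.COLOR_BGR2HSV),lo,hi)
E
python3 - <<'E'
from h import *
from plant import robot
im=cv2.imread("pics/top0.png"); c=robot.get_calibration("top")
a=cv2.resize(im[255:320,180:280],(800,520)[:2] and (800,520),interpolation=cv2.INTER_CUBIC)[::1]
b=im[190:290,360:490]
a=cv2.resize(im[262:312,185:285],(600,300),interpolation=cv2.INTER_CUBIC); b=cv2.resize(im[190:290,360:480],(360,300),interpolation=cv2.INTER_CUBIC)
cv2.imwrite("pics/crop1.png",np.vstack([a,np.pad(b,((0,0),(0,240),(0,0)))]))
m=mask(im,(5,180,120),(16,255,255)); m[:, :185]=0;m[:,285:]=0;m[:262]=0;m[312:]=0
print(cv2.countNonZero(m)); r=cv2.minAreaRect(cv2.findNonZero(m));print(r, onz(c,r[0],.0677))
m=mask(im,(0,0,190),(180,40,255)); m[:, :185]=0;m[:,285:]=0;m[:262]=0;m[312:]=0
r=cv2.minAreaRect(cv2.findNonZero(m));print("cradle",r)
for p in cv2.boxPoints(r): print(onz(c,p,.006))
print('center',onz(c,r[0],.006))
m=mask(im,(0,150,100),(6,255,255))|mask(im,(174,150,100),(180,255,255)); m[:, :370]=0;m[:,440:]=0;m[:220]=0;m[270:]=0
r=cv2.minAreaRect(cv2.findNonZero(m));print("pawl",r,onz(c,r[0],.128))
for p in cv2.boxPoints(r): print(onz(c,p,.128))
E
```

```text
150
((223.53807067871094, 286.46697998046875), (27.358867645263672, 5.414775371551514), 4.085616588592529) [0.47522575 0.25417836]Traceback (most recent call last):
  File "<stdin>", line 11, in <module>
cv2.error: OpenCV(4.12.0) /io/opencv/modules/imgproc/src/convhull.cpp:143: error: (-215:Assertion failed) total >= 0 && (depth == CV_32F || depth == CV_32S) in function 'convexHull'
```

View pics/crop1.png

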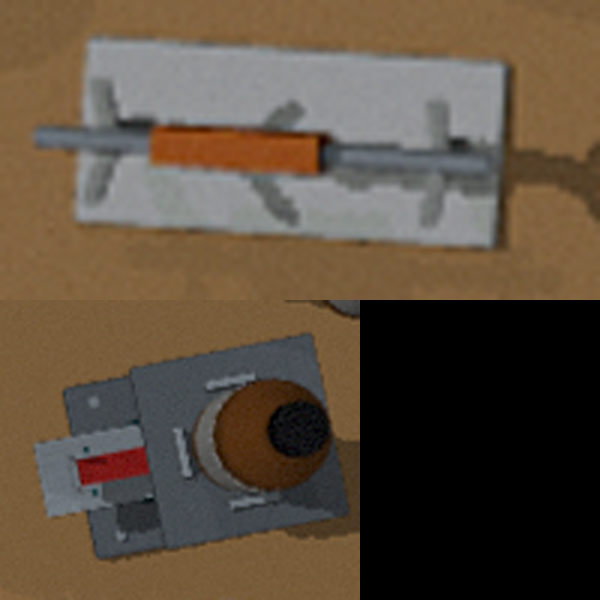

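The crop confirms the orange handle. The longer (working) shaft is on the right, towards the lift. The ledge's outer edge runs from (372,238) to (377,262) and the red tail sits on the lift's -x side. Next: wrist views over both.

Run:
```python
from h import *
from plant import robot
c=robot.get_calibration("top")
e1=onz(c,(372.3,237.7),.086);e2=onz(c,(377.3,261.7),.086);print("ledge",(e1+e2)/2, "len",np.linalg.norm(e1-e2))
t=onz(c,(360+78/3.,190+172/3.),.128);t2=onz(c,(360+148/3.,190+160/3.),.128);d=t2-t;print(t,t2,np.degrees(np.arctan2(d[1],d[0])), "edge", np.degrees(np.arctan2(*(e1-e2)[::-1]))-90)
a=onz(c,(210,285.5),.0677);b=onz(c,(237,287.5),.0677);d=b-a;print(a,b,np.degrees(np.arctan2(d[1],d[0])))
P=np.array([*((e1+e2)/2),.0])
for yaw in(-94,86):
    print(yaw,robot.ik([.475,.254,.25],[180,0,yaw]))
for yaw in(-78,102):
    print(yaw,robot.ik([P[0],P[1]+.05,.16],[180,0,yaw]))
w=robot.get_calibration("wrist"); Rw=cv2.Rodrigues(w["rvec"])[0]; o=-Rw.T@w["tvec"]
s=robot.observe(); Rt=Ro.from_euler("xyz",s["tcp_rot"],degrees=True).as_matrix()
print("cam in tool",Rt.T@(o-s["tool_pos"]),Rt.T@Rw.T[:,2], w["vertical_fov"])
```

```text
ledge [ 0.55557887 -0.06509365] len 0.05079022392336057
[ 0.55955706 -0.08417321] [ 0.56783136 -0.13021215] -79.81135223179763 edge -78.07322485510078
[0.47697708 0.28326233] [0.47333664 0.22531466] -93.59476907514589
-94 [ 14.21294399  -5.00274758 -11.04676004  83.95598755   0.
 -71.78705601]
86 [ 14.21294399  -5.00274758 -11.04676004  83.95598755   0.
 108.21294399]
-78 [ -15.04080631   -0.34157329  -15.91846584   74.42310745    0.
 -117.04080631]
102 [-15.04080631  -0.34157329 -15.91846584  74.42310745   0.
  62.95919369]
cam in tool [ 0.08376074 -0.00011421 -0.069023  ] [-3.25694009e-01  9.07576459e-04  9.45474795e-01] 60.4948923842668
```

Run:
```python
from h import *
from plant import robot
robot.move_pose([.475,.254,.22],[180,0,86]); robot.pause(.3)
c=robot.get_calibration("wrist"); im=robot.grab_frame("wrist"); cv2.imwrite("pics/w1.png",im)
m=mask(im,(4,170,90),(16,255,255)); n,l,st,_=cv2.connectedComponentsWithStats(m)
k=1+np.argmax(st[1:,4]); r=cv2.minAreaRect(cv2.findNonZero((l==k).astype('u1')*255)); bx=cv2.boxPoints(r); print(st[k],r)
for p in bx: print(p,onz(c,p,.0677))
print(robot.observe()["time"],robot.observe()["tool_pos"],robot.observe()["tcp_rot"])
```

```text
[ 311  194   24  105 2293] ((322.4999694824219, 246.0), (103.99998474121094, 22.999996185302734), 90.0)
[310.99997 194.     ] [0.4709703  0.28838768]
[333.99997 194.     ] [0.48355481 0.28752012]
[333.99997 298.     ] [0.4797634  0.22417757]
[310.99997 298.     ] [0.46603131 0.22512728]
2.0 [0.47485231 0.25440318 0.22008132] [ 1.79995083e+02 -4.62859325e-03  8.60481482e+01]
```

View pics/w1.png

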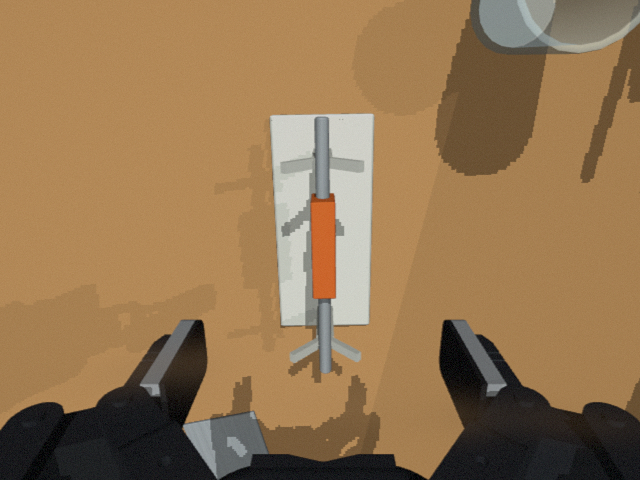

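Run:
```python
from h import *
from plant import robot
c=robot.get_calibration("wrist")
for p in [(321.5,118),(325,373)]: print(onz(c,p,.0597 if p[1]<200 else .0557))
b=[onz(c,p,.006) for p in [(271,115),(374,114),(369,325),(282,326)]];print(b,np.mean(b,0))
```

```text
[0.47950716 0.32745374]
[0.47029048 0.16208253]
[array([0.44613916, 0.32919468]), array([0.51390645, 0.32514854]), array([0.50547557, 0.16694407]), array([0.4373658 , 0.17077855])] [0.47572174 0.24801646]
```

```bash
cat >> h.py <<'E'
YAW=-79.3; P=np.array([.5556,-.0651]); OFF=.0
GR=np.array([.475,.253])
def rot(yaw): return [180,0,yaw+180]
def tcp(tipx,z,lat=0,yaw=None):
    """TCP for rod tip at lift x=tipx (m), axis height z, lateral lift y=lat"""
    a=np.radians(YAW if yaw is None else yaw); u=np.array([np.cos(a),np.sin(a)]); v=np.array([-u[1],u[0]])
    xy=P+u*(tipx+.110-.09)+v*lat
    return [*xy,z+.054]
E
python3 - <<'E'
from h import *
from plant import robot
robot.move_pose([*GR,.16],rot(-93.2)); robot.line_to([*GR,.1097],vel=.1)
robot.set_gripper(0.0); s=robot.observe(); print(s["time"],s["gripper_width"],s["gripper_force"],s["tool_pos"],s["tcp_rot"],s["ft_force"])
robot.line_to([*GR,.20],vel=.12)
robot.move_pose(tcp(-.130,.135),rot(YAW)); robot.pause(.3)
s=robot.observe(); print(s["time"],s["gripper_width"],s["tool_pos"],s["tcp_rot"],s["ft_force"])
im=robot.grab_frame("top"); cv2.imwrite("pics/top2.png",im)
a=cv2.resize(im[190:290,320:453],(800,600),interpolation=cv2.INTER_CUBIC); cv2.imwrite("pics/crop2.png",a)
c=robot.get_calibration("top")
t=tcp(-.13,.135); a=np.radians(YAW);print("expected tip px",proj(c,[t[0]+.09*np.cos(a),t[1]+.09*np.sin(a),.139]))
E
```

```text
3.65 0.012999530639026617 59.63809311389923 [0.47507433 0.25300554 0.10988834] [ 1.79988208e+02 -2.42530108e-03  8.68015459e+01] [-0.91425806  0.19119936  2.40094443]
5.725 0.013128279017355447 [0.53509401 0.04393044 0.18905054] [ 1.79994931e+02 -2.60882568e-03  1.00775336e+02] [-0.53874687 -0.09510019 -0.34887698]
expected tip px [[366.72210581 250.95495838]]
```

View pics/crop2.png

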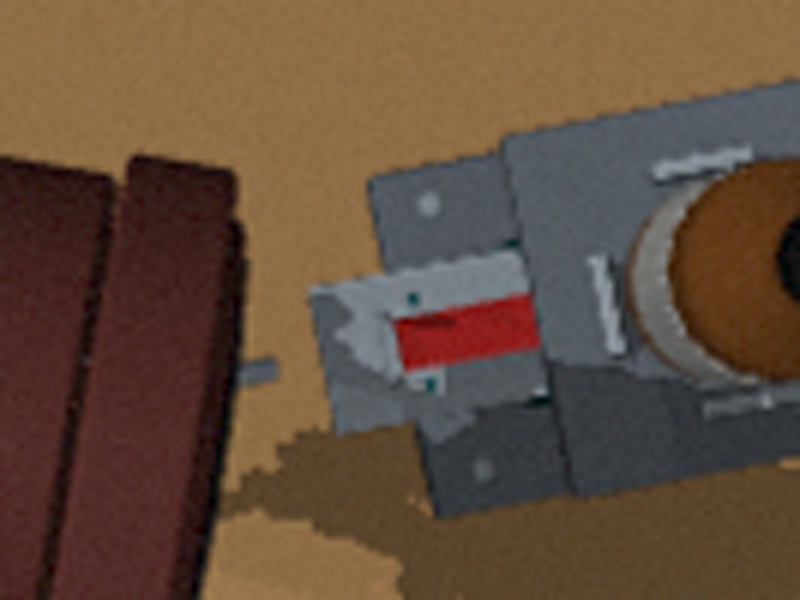

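```bash
python3 - <<'E'
import re
from h import *
from plant import robot
c=robot.get_calibration("top"); p=onz(c,(374.2,250.0),.086); print(p)
s=open("h.py").read().replace("YAW=-79.3; P=np.array([.5556,-.0651])",f"YAW=-79.8; P=np.array([{p[0]:.4f},{p[1]:.4f}])"); open("h.py","w").write(s)
E
python3 - <<'E'
from h import *
from plant import robot
robot.line_to(tcp(-.125,.110),vel=.08,rotation=rot(YAW)); 
print(robot.line_to(tcp(-.099,.110),vel=.04,guard=2)); robot.pause(.2)
f0=robot.observe()["ft_force"]
g=robot.line_to(tcp(-.099,.085),vel=.010,guard=1.5)
s=robot.observe(); print(g,s["time"],s["tool_pos"],s["tool_pos"][2]-.054,f0,s["ft_force"])
if g:
    robot.line_to([*s["tool_pos"][:2],s["tool_pos"][2]+.003],vel=.02); robot.pause(.2)
    s=robot.observe(); print(s["tool_pos"],s["ft_force"],s["torque"])
    cv2.imwrite("pics/scene3.png",cv2.resize(robot.grab_frame("scene")[180:380,180:380],(600,600),interpolation=cv2.INTER_CUBIC))
E
```

```text
[ 0.55491012 -0.06386216]
False
True 9.025 [0.54090458 0.01384559 0.14369679] 0.08969678940721107 [-0.4558144  -0.19693942 -0.58841469] [-0.74123219  0.78645516  3.76928316]
[0.54072917 0.01387405 0.14643897] [-0.09152463  0.43352144 -0.4787531 ] [ 0.00721747 -0.00199511 -0.05855423]
```

View pics/scene3.png

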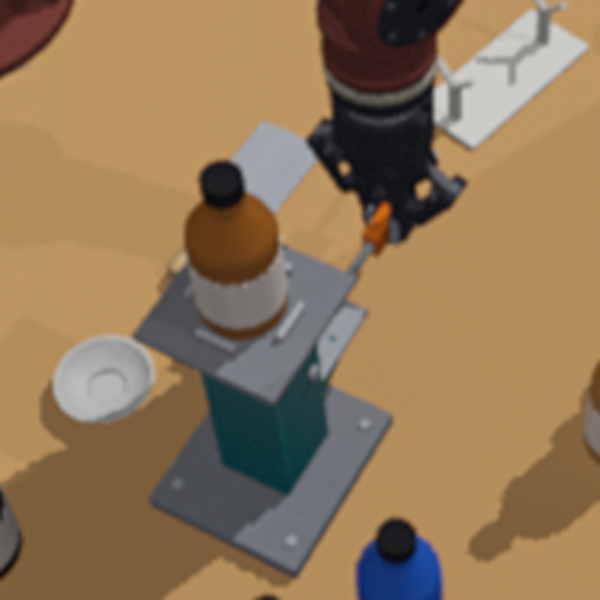

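Contact with the ledge puts the rod axis at 89.7 mm, as predicted. The view shows the rod in line in front of the lift, with the bottle upright. Next I slide in and feel for the roller.

```bash
cat >> h.py <<'E'
def cap(robot):
    im=robot.grab_frame("scene")[215:330,225:290]; m=mask(im,(0,0,0),(180,255,45)); m[75:]=0
    n,l,st,ce=cv2.connectedComponentsWithStats(m); 
    if n<2: return (0,0)
    k=1+np.argmax(st[1:,4]); return tuple(np.round(ce[k]+[225,215],1))
E
python3 - <<'E'
from h import *
from plant import robot
print("cap",cap(robot))
robot.line_to(tcp(-.099,.0918),vel=.02)
g=robot.line_to(tcp(-.066,.0918),vel=.03,guard=2); robot.pause(.3)
s=robot.observe(); f0=s["ft_force"][2]; print("in",g,s["time"],s["tool_pos"],s["ft_force"])
if not g:
    z=.0918; n=0; zc=None; log=[]
    while z<.0918+.020:
        z+=.0005; robot.line_to(tcp(-.066,z),vel=.012); robot.pause(.04)
        s=robot.observe(); df=s["ft_force"][2]-f0; log.append((round(z*1e3,1),round(s["tool_pos"][2]*1e3-54,2),round(df,2)))
        if df<-1.5: n+=1
        else: n=0
        if n==3: break
    print(log,s["time"],s["torque"])
E
```

```text
cap (np.float64(253.7), np.float64(241.6))
in False 11.4583 [ 0.54674076 -0.0185296   0.14579433] [ 0.06090378 -0.17126892 -0.81031867]
[(92.3, np.float64(92.35), np.float64(0.25)), (92.8, np.float64(92.84), np.float64(0.34)), (93.3, np.float64(93.32), np.float64(0.54)), (93.8, np.float64(93.84), np.float64(0.26)), (94.3, np.float64(94.33), np.float64(-1.12)), (94.8, np.float64(94.82), np.float64(-0.6)), (95.3, np.float64(95.35), np.float64(0.14)), (95.8, np.float64(95.82), np.float64(-0.27)), (96.3, np.float64(96.33), np.float64(0.34)), (96.8, np.float64(96.82), np.float64(-0.42)), (97.3, np.float64(97.31), np.float64(0.52)), (97.8, np.float64(97.82), np.float64(-0.17)), (98.3, np.float64(98.33), np.float64(-0.75)), (98.8, np.float64(98.83), np.float64(0.5)), (99.3, np.float64(99.32), np.float64(-0.07)), (99.8, np.float64(99.85), np.float64(-0.4)), (100.3, np.float64(100.31), np.float64(-0.56)), (100.8, np.float64(100.83), np.float64(0.48)), (101.3, np.float64(101.32), np.float64(-0.22)), (101.8, np.float64(101.84), np.float64(-0.35)), (102.3, np.float64(102.34), np.float64(-0.32)), (102.8, np.float64(102.81), np.float64(0.03)), (103.3, np.float64(103.36), np.float64(-0.28)), (103.8, np.float64(103.67), np.float64(-0.36)), (104.3, np.float64(104.06), np.float64(-3.86)), (104.8, np.float64(104.59), np.float64(-4.21)), (105.3, np.float64(105.18), np.float64(-3.91))] 19.3333 [0.54841496 0.03196245 0.01525165]
```

Run:
```python
from h import *
from plant import robot
f0=-.81
g=robot.line_to(tcp(-.066,.1135),vel=.02,guard=4); z=.1135
log=[];c0=cap(robot)
while not g:
    s=robot.observe(); c=cap(robot); df=s["ft_force"][2]-f0
    log.append((z,round(s["tool_pos"][2]*1e3-54,2),round(df,2),c[1]))
    if df<-7.5 or c[1]-c0[1]>.8 or z>.1165: break
    z+=.0003; robot.line_to(tcp(-.066,z),vel=.012)
print(g,c0,log,s["time"] if not g else robot.observe())
```

```text
False (np.float64(284.3), np.float64(230.9)) [(0.1135, np.float64(113.79), np.float64(-3.07), np.float64(231.0)), (0.1138, np.float64(113.89), np.float64(-2.83), np.float64(230.9)), (0.1141, np.float64(114.17), np.float64(-2.49), np.float64(230.9)), (0.11439999999999999, np.float64(114.43), np.float64(-1.44), np.float64(230.9)), (0.11469999999999998, np.float64(114.73), np.float64(-2.87), np.float64(230.7)), (0.11499999999999998, np.float64(115.0), np.float64(-3.18), np.float64(230.4)), (0.11529999999999997, np.float64(115.31), np.float64(-2.48), np.float64(230.3)), (0.11559999999999997, np.float64(115.58), np.float64(-3.33), np.float64(230.3)), (0.11589999999999996, np.float64(115.86), np.float64(-2.37), np.float64(230.3)), (0.11619999999999996, np.float64(116.06), np.float64(-3.95), np.float64(230.4)), (0.11649999999999995, np.float64(116.33), np.float64(-5.32), np.float64(230.3)), (0.11679999999999995, np.float64(116.58), np.float64(-7.45), np.float64(230.2))] 23.2417
```

Run:
```python
from h import *
from plant import robot
robot.line_to(tcp(-.066,.1160),vel=.012)
s=robot.observe(); print(s["time"],s["tool_pos"],s["ft_force"])
a=robot.grab_frame("scene")[180:380,180:380]; robot.pause(.6); b=robot.grab_frame("scene")[180:380,180:380]; print(cv2.absdiff(a,b).mean(), np.abs(a.astype(int)-b).max())
cv2.imwrite("pics/s4.png",cv2.resize(b,(600,600),interpolation=cv2.INTER_CUBIC))
```

```text
23.5417 [ 0.5467746  -0.01860542  0.17015524] [-0.35977869 -0.45174713 -5.65279865]
0.55975 19
```

View pics/s4.png

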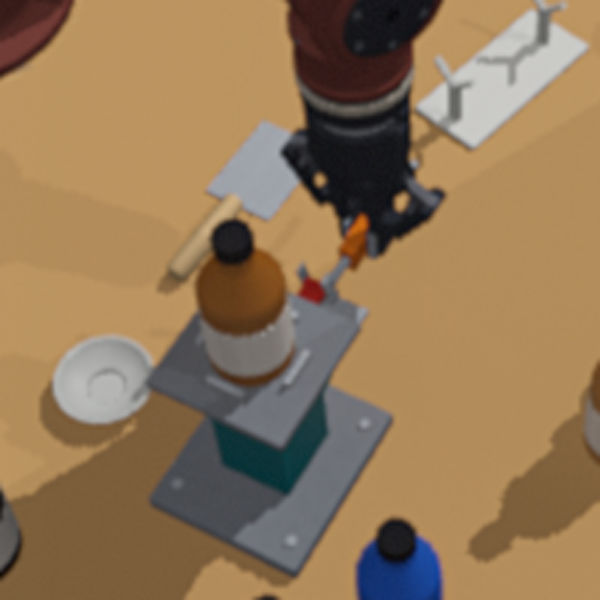

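Run:
```python
from h import *
from plant import robot
c=robot.get_calibration("scene"); a=np.radians(YAW); o=P+.11*np.array([np.cos(a),np.sin(a)]); print(o)
for d in (0,.02,.04,.06): print(d,proj(c,[*o,.355-d]))
im=robot.grab_frame("scene")[215:330,225:275]; m=mask(im,(0,0,0),(180,255,60)); n,l,st,ce=cv2.connectedComponentsWithStats(m); print(st[1:],ce[1:]+[225,215])
im=cv2.imread("pics/scene0.png")[215:330,225:275]; m=mask(im,(0,0,0),(180,255,60)); n,l,st,ce=cv2.connectedComponentsWithStats(m); print(st[1:],ce[1:]+[225,215])
```

```text
[ 0.57437932 -0.17216152]
0 [[252.06640056 240.5344114 ]]
0.02 [[253.29589537 247.16220182]]
0.04 [[254.48798838 253.58837177]]
0.06 [[255.64436069 259.8219835 ]]
[[ 49  15   1   1   1]
 [ 26  39  13  15 160]
 [ 26 105  21  10  99]] [[274.         230.        ]
 [256.9875     260.74375   ]
 [258.71717172 326.1010101 ]]
[[ 22  19  14  16 187]
 [ 23  90  27  25 461]] [[253.65240642 241.64705882]
 [261.33839479 319.18872017]]
```

The platform is down: the cap moved 19.1 px and 60 mm predicts 19.3 px. The bottle is upright. Now I lower the rod off the roller, draw it out and return it to the cradle.

Run:
```python
from h import *
from plant import robot
robot.line_to(tcp(-.066,.0970),vel=.03); robot.pause(.2); print(robot.observe()["ft_force"])
g=robot.line_to(tcp(-.125,.0970),vel=.05,guard=3); s=robot.observe(); print(g,s["time"],s["ft_force"])
if not g:
    robot.line_to(tcp(-.17,.16),vel=.12)
    robot.move_pose([*GR,.18],rot(-93.2)); robot.line_to([*GR,.125],vel=.1); robot.pause(.3)
    g=robot.line_to([*GR,.1094],vel=.02,guard=4)
    s=robot.observe(); print(g,s["time"],s["tool_pos"],s["ft_force"])
    cv2.imwrite("pics/w5.png",robot.grab_frame("wrist"))
```

```text
[-0.4932676   0.1039552  -1.07314399]
False 26.6083 [-0.68016863 -0.39461725  0.53272683]
True 29.875 [0.47504372 0.25293397 0.10982744] [1.35352247 0.17779355 2.78697445]
```

Contact at the taught height, so I release, retreat and check.

Run:
```python
from h import *
from plant import robot
robot.set_gripper(.085); robot.line_to([*GR,.22],vel=.12); robot.move_pose([.474,.254,.22],[180,0,86]);robot.pause(.4)
w=robot.grab_frame("wrist"); s=robot.observe(); print(s["time"],s["gripper_width"])
w0=cv2.imread("pics/w1.png"); t=robot.grab_frame("top")[190:290,340:490]
s=robot.grab_frame("scene")[200:330,200:330]
cv2.imwrite("pics/fin.png",np.vstack([np.hstack([w0[80:400,220:420],w[80:400,220:420],cv2.resize(s,(320,320))]),cv2.resize(t,(360,240)) @ np.eye(3) if 0 else np.pad(cv2.resize(t,(360,240)),((0,0),(0,360),(0,0)))]))
```

```text
32.3917 0.08508438824397557
```

View pics/fin.png

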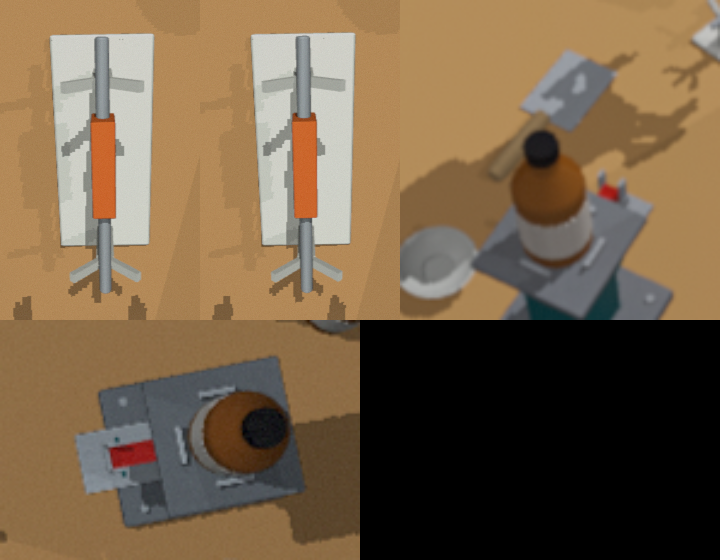

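The rod lies in its cradle as it did at the start (left and middle panels match). The platform is down with the bottle standing between its tabs, and the pawl is back at rest.

```bash
python3 -c "
from plant import robot
print(robot.job_done())"
```

```text
the job is handed in; nothing more can be done
None
```

The job is handed in at about 32 s: the platform is fully down with its bottle standing, the pawl has dropped back, and the rod lies in its cradle; the most force I measured on the lift was about 7.5 N, below the 10 N limit.

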